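# Spring the display case's catch and lay out the amber drop

## Task

Take the dowel from its rest and push the spring catch in through the small hole in the back of the display case, so that the lid springs fully open. Lay the dowel back on its rest, then take the amber drop out of the case and lay it upright on the turquoise patch of the black tray, centred and squared up with the patch. Leave the other jewellery where it lies and do not disturb the rest of the bench.

Things in the scene. Friction and masses are not known exactly. Their poses are not given: they have to be found in the camera images.
- case: Dark wooden display case, fixed to the bench, 130 (x) x 190 (y) x 80 mm, plus a 6 mm lid; origin at the centre of its underside, z up. Its back panel (6 mm thick, +x side, away from the robot) has the release hole; the lid is hinged along the top of its -x side. Open well for jewellery: x -59 to +22 mm, y -89 to +89 mm, black floor 35 mm above the bench; walls reach 80 mm; a 68 mm high partition at x +22 to +26 mm. Turned up to about 0.35 rad either way.
- hole (a point): Centre of the mouth of the round release hole, on the outer face of the case's back panel, 55 mm above the bench, brass ringed. Hole diameter 16 mm, axis along the case's x; the point's axes are the case's. A rod goes in along the case's -x.
- latch (a joint): Spring catch behind the hole, m pushed in along the case's -x: 0 at rest, stop at 0.012. At rest its face is 15 mm in from the hole's outer mouth. The lid is freed at about 0.007; the spring pushes back with 2 N at rest, rising to 6 N at the stop, and returns it when let go.
- latch_face (a point): Centre of the catch's pushing face (20 mm wide, 18 mm high), seen down the hole; axes as the case's.
- lid (a joint): Lid angle, rad: 0 shut (about 0.01 when held by the catch), 2.2 fully open, leaning back towards the robot. Clear panel in a wooden frame, 130 x 190 x 6 mm. Once freed it is swung open by its own damped spring in 1 to 2 s and is held open by it; open, it reaches about 190 mm above the bench and 80 mm out from the case's hinge side.
- lid_edge (a point): Middle of the lid's free edge, on its underside: above the back panel when shut.
- dowel: Red-brown round wooden dowel, diameter 10 mm, length 180 mm, 14 g; origin at its centre, x along its length, both ends alike and flat.
- rest: Grey and aluminium dowel rest, fixed: base 125 (x) x 50 x 8 mm with two wire V forks at x -50 and +50 mm, reaching 49 mm above the bench and 34 mm wide; origin at the centre of its underside, x along the dowel it carries. A dowel lying in the forks has its centre line 42 mm above the bench, over the rest's x axis, its middle within about 10 mm of the rest's middle.
- amber: Orange-yellow amber drop with small turquoise beads at one end, lying in the case: 30 x 20 x 22 mm (x, y, z), 25 g, block-like rounded stone on a flat 6 mm brass base; origin at the centre of its underside, x along its length, z up.
- lapis: Dark blue piece in the case, not to be moved: 30 x 20 x 22 mm (x, y, z), 25 g, block-like rounded stone on a flat 6 mm brass base; origin at the centre of its underside, x along its length, z up.
- pearl: White piece in the case, not to be moved: 30 x 20 x 22 mm (x, y, z), 25 g, block-like rounded stone on a flat 6 mm brass base; origin at the centre of its underside, x along its length, z up. The three pieces in the case lie in a row along the case's y, about 52 mm apart, at x about -18 mm, their lengths along the case's x, in any order.
- tray: Black tray, fixed, 200 (x) x 85 mm, floor 6 mm above the bench, rim 4 mm wide and 10 mm high; origin at the centre of its underside. Three places 62 mm apart along its x, in any order: two filled, one the patch.
- pad: Turquoise patch on the tray floor, 44 (x) x 34 mm, flat; origin at its centre, level with the tray floor (6 mm above the bench); axes as the tray's. The amber drop goes here with its length along the patch's x, either way round.
- jade: Green piece in the tray, not to be moved: 30 x 20 x 22 mm (x, y, z), 25 g, block-like rounded stone on a flat 6 mm brass base; origin at the centre of its underside, x along its length, z up.
- rose: Pink piece in the tray, not to be moved: 30 x 20 x 22 mm (x, y, z), 25 g, block-like rounded stone on a flat 6 mm brass base; origin at the centre of its underside, x along its length, z up.
- cone: Standing pale thread cone with purple thread, 68 mm wide at the foot, 100 mm high; origin under its centre. Bystander.
- jar: Amber glass jar with a steel cap, 62 mm wide, 75 mm high; origin under its centre. Bystander.
- glue: White bottle with a red cap, 48 mm wide, 95 mm high; origin under its centre. Bystander.
- pen: Black marker lying behind the case, 140 mm long along its x, 12 mm thick; origin under its middle. Bystander.
- pliers: Pliers with red handles lying behind the case, 155 mm long along their x, 50 mm wide, 14 mm high; origin on the bench. Bystander.
- hammer: Hammer, 240 mm long along its x, lying at the right; origin on the bench. Bystander.
- glasses: Black safety glasses, 140 mm wide, 42 mm high, at the left. Bystander.
There are look-alikes about, which are no part of the job. What is shaped like the rest but blue or yellow is not meant.

How it is judged:
By the outcome, as a careful person would: the job done as asked, in the order asked, and still so for the second after the job is handed in, with the robot touching nothing.
It also fails if it takes over 72 s, if anything falls off the work surface, if the arm or the gripper's body presses on something with over 40 N, if the wrist force passes 120 N, or if a joint passes its speed limit or range.

## Robot

A 6-joint arm with a two-finger parallel gripper is mounted at the origin on the work surface. World frame = base frame: x ahead of the robot, y to its left, z up, the work surface at z = 0. Lengths are in m, angles in degrees, forces in N, time in s.
With the tool pointing down it reaches from about 0.325 to 0.775 m from the base axis. Payload 5.5 kg.
Tool frame: the origin (TCP) lies at the centre of the arm's flange, where the gripper is bolted on; the fingertips stand 182 mm ahead of it and the grasp point (between the pads) lies 163 mm ahead of it; z points along the fingers, y is the line along which they close (so a half turn about z gives the same grasp; the last joint's range is limited). The gripper opens to 88 mm and grips with 3 to 60 N. Pads are 20 mm wide; open, the fingers measure 115 mm over their backs; the gripper's body (75 mm by 178 mm) begins 61 mm behind the grasp point.
Start: joints at [72.038, 5.22, 70.514, -0, 104.267, -3.249], TCP at [0.152, 0.58, 0.405] pointing down, gripper open.
Joint ranges: [-164.24, 164.24], [-49.07, 125.15], [9.68, 141.18], [-86.29, 266.29], [3.28, 154.24], [-151.56, 151.56]. Speed limits (degrees/s): [147.25, 147.25, 172.46, 180, 180, 180].

## Interface

Orientations are given as [roll, pitch, yaw] about the fixed x, y, z axes, in that order (R = Rz(yaw) Ry(pitch) Rx(roll)).
In Python, from station import r gives the robot as it stands. The module is installed in compiled form; this text tells all that it offers. Calls block until the motion is done:
- r.reach(position, orientation): joint-space move of the TCP to a pose.
- r.servo_line(position, rotation=None, speed=0.15): straight line of the TCP; rotation=None keeps the orientation; speed is the mean speed in m/s.
- r.move_joints(angles): joint-space move.
- r.let_go() and r.grab(squeeze=None): open the fingers fully, or close them until they stop; squeeze is the grip in N (None keeps the last).
- r.wait(seconds).
- r.inverse_kinematics(position, orientation): joint angles nearest the present ones, or None.
- r.sense(): the state.
- r.snapshot(name): name is "side" or "top"; returns a dict with "frame" (480x640x3 uint8, red, green, blue), "fx", "fy", "cx", "cy" (pixels), "dist_coeffs" ([k1, k2, p1, p2, k3] as OpenCV has them; the pictures are not rectified), "R" (3x3) and "t" (3): a world point X has camera coordinates R X + t. Camera axes: x right, y down, z forward; pixel columns grow to the right and rows downward; lengths in m; the calibration is good to about 2 mm. A picture is of the moment at which its call begins. There is no depth.
A pose or a line that the arm cannot do raises r.IKError and nothing moves.
- r.hand_in(): hands the job in; it is judged then, once.
The state is a dict: "clock": time; "joints": joint angles; "joint_vel": joint speeds; "joint_torque": joint torques, N m; "tcp_pos": TCP position; "orientation": TCP orientation; "contact_force": force on the tool from outside, world axes, zero at the start; "torque": the same for the moment, N m; "opening": finger opening in m; "gripper_force": force on a finger pad.
Only numpy, scipy, OpenCV 4.12 (cv2) and the standard library are available. Lean on these libraries where they do the work, as an engineer would, in place of code of your own. Each camera call takes 0.05 s, during which the arm holds its last target. There are 200 camera calls.

## Working session

There is one attempt and no reset: what is moved stays moved. The work goes in short steps, each a Python script; the robot and the scene stay as the last script left them, time stands still between calls to the robot, and variables do not carry over. Pictures are saved under pics/ and viewed, at most 10 in all, crops included, and the job is handed in when it is done.

```bash
mkdir -p pics
python3 - <<'E'
from station import r
import cv2,pickle
for n in ("top","side"):
    s=r.snapshot(n); cv2.imwrite(f"pics/{n}0.png",s["frame"][:,:,::-1]); pickle.dump(s,open(n+".pkl","wb"))
    print(n,s["fx"],s["fy"],s["cx"],s["cy"],s["dist_coeffs"],s["R"],s["t"])
print(r.sense()); print(r.sense()['clock'])
E
```

```text
top 480.03609324694196 480.03609324694196 323.2124781370838 243.9556669427205 [-0.02776343  0.          0.          0.          0.        ] [[-1.92685739e-02 -9.99812382e-01 -1.98069739e-03]
 [-9.96291428e-01  1.93668004e-02 -8.38350664e-02]
 [ 8.38576971e-02  3.57969657e-04 -9.96477676e-01]] [-0.02746611  0.52849554  1.37596789]
side 489.4567667823144 489.4567667823144 320.8976576402693 246.9499022159233 [-0.07632771  0.          0.          0.          0.        ] [[ 0.97651659 -0.21534346  0.00652285]
 [-0.11617181 -0.55181839 -0.82583326]
 [ 0.18143722  0.80568211 -0.56387665]] [-0.54769325  0.10407944  1.18178218]
{'clock': 0.1, 'joints': array([ 7.20374386e+01,  5.25668887e+00,  7.05748147e+01,  4.93784370e-04,
        1.04267659e+02, -3.25124127e+00]), 'joint_vel': array([-0.00027155, -0.0303403 , -0.17885028, -0.02090418, -0.13096239,
       -0.07701658]), 'joint_torque': array([ 2.65730625e-03, -4.47858775e+01, -4.07571602e+01,  7.00820773e-02,
        2.84042914e-02, -9.83944710e-05]), 'tcp_pos': array([0.15240832, 0.58036214, 0.40364332]), 'orientation': array([-1.79901024e+02, -6.10195812e-03,  1.65288796e+02]), 'contact_force': array([-0.96059487, -0.07757354, -0.17966852]), 'torque': array([-0.03213041,  0.00603031,  0.05592527]), 'gripper_force': 0.0, 'opening': 0.08779275315200005}
0.1
```

View pics/top0.png

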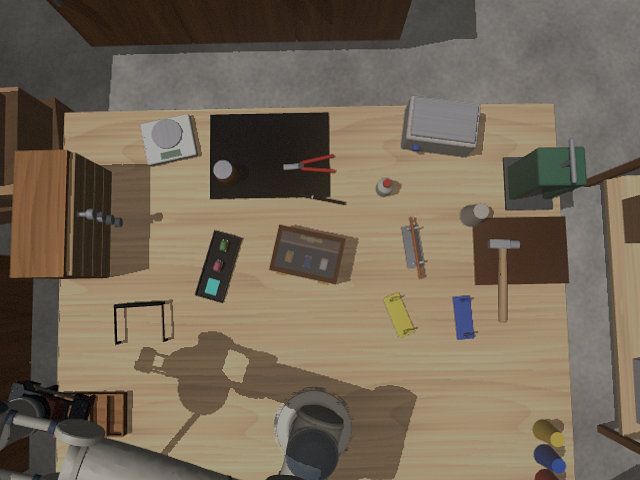

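View pics/side0.png

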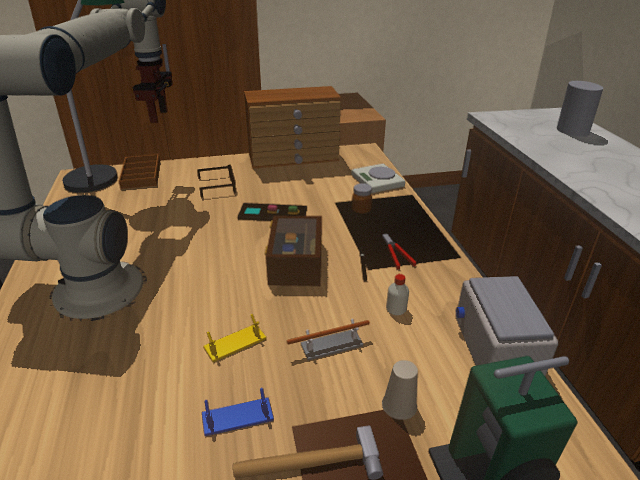

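The pictures show three rests. Grey with the dowel is at top (414,248), yellow at (399,314) and blue at (463,317), so I choose grey. The case is at (308,253) with an orange piece at (289,256), lapis at (307,260) and pearl at (323,264). The tray is at (219,266) with the turquoise patch at (212,286). One close crop montage will check these.

Run:
```python
import cv2,pickle,numpy as np
t=pickle.load(open("top.pkl","rb"))["frame"][:,:,::-1]; s=pickle.load(open("side.pkl","rb"))["frame"][:,:,::-1]
def c(im,x,y,w,h,k):return cv2.resize(im[y:y+h,x:x+w],None,fx=k,fy=k,interpolation=cv2.INTER_CUBIC)
a=np.hstack([c(t,265,220,90,70,4),c(t,190,228,55,75,4)[:280],c(t,390,210,55,70,4)])  #360+220+220
b=np.hstack([c(s,260,205,70,80,4),c(s,280,310,100,60,4)[:320] if 0 else np.pad(c(s,280,310,100,60,4),((0,80),(0,0),(0,0)))])
b=np.pad(b,((0,0),(0,800-b.shape[1]),(0,0)))
cv2.imwrite("pics/m1.png",np.vstack([a,b]))
```

```text
(no output)
```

View pics/m1.png

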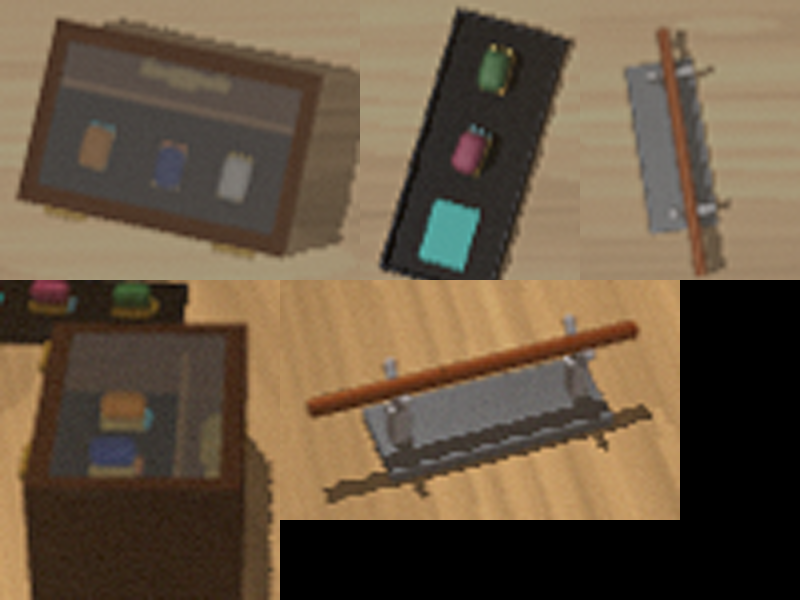

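The crops confirm the choices. The orange piece with turquoise beads at (289,256) is the amber, the only grey rest holds the dowel, and the patch is at (212,286). Next I fit the poses.

```bash
cat > h.py <<'E'
import numpy as np,cv2,pickle
from scipy.optimize import least_squares
def proj(s,P):
    rv=cv2.Rodrigues(np.array(s["R"]))[0]; K=np.array([[s["fx"],0,s["cx"]],[0,s["fy"],s["cy"]],[0,0,1]])
    return cv2.projectPoints(np.atleast_2d(np.asarray(P,float)),rv,np.array(s["t"],float),K,np.array(s["dist_coeffs"],float))[0][:,0]
def back(s,uv,z):
    K=np.array([[s["fx"],0,s["cx"]],[0,s["fy"],s["cy"]],[0,0,1]])
    n=cv2.undistortPoints(np.array(uv,float).reshape(-1,1,2),K,np.array(s["dist_coeffs"],float))[:,0]
    d=np.c_[n,np.ones(len(n))]@np.array(s["R"]); c=-np.array(s["R"]).T@np.array(s["t"])
    return c+d*((z-c[2])/d[:,2])[:,None]
def mask(s,lo,hi,box):
    x,y,w,h=box; m=cv2.inRange(cv2.cvtColor(s["frame"],cv2.COLOR_RGB2HSV),lo,hi); k=np.zeros_like(m); k[y:y+h,x:x+w]=m[y:y+h,x:x+w]
    n,l,st,c=cv2.connectedComponentsWithStats(k); i=1+np.argmax(st[1:,4]); return np.argwhere(l==i)[:,::-1].astype(float)
def line(s,px,z):   # centre, yaw, length of a blob on plane z
    P=back(s,px,z)[:,:2]; c=P.mean(0); w,v=np.linalg.eigh(np.cov((P-c).T)); a=v[:,1]*np.sign(v[0,1]); q=(P-c)@a
    return c+a*(q.max()+q.min())/2, np.degrees(np.arctan2(a[1],a[0])), np.ptp(q)
def rot(a): a=np.radians(a); return np.array([[np.cos(a),-np.sin(a)],[np.sin(a),np.cos(a)]])
E
python3 - <<'E'
from h import *
T=pickle.load(open("top.pkl","rb"));S=pickle.load(open("side.pkl","rb"))
f=lambda P,o,k=4:(np.array(P,float)+.5)/k-.5+np.array(o)
ct=f([(55,20),(330,75),(288,257),(17,197)],(265,220))
cs=f([(52,45),(246,44),(245,200),(28,200)],(260,205))  # +y-x,+y+x,-y+x,-y-x
L=np.array([(65,95,87.3),(65,-95,87.3),(-65,-95,86),(-65,95,86)])/1e3
Ls=L[[3,0,1,2]]
def w(p,L): return np.c_[L[:,:2]@rot(p[2]).T+p[:2],L[:,2]]
for use in ("t","s","ts"):
    def res(p):
        o=[]
        if "t" in use:o.append(proj(T,w(p,L))-ct)
        if "s" in use:o.append(proj(S,w(p,Ls))-cs)
        return np.vstack(o).ravel()
    q=least_squares(res,[.5,0,-11]); print("case",use,q.x.round(4),np.abs(q.fun).max().round(2)); 
p=q.x
print("hole",w(p,np.array([[.065,0,.055]])))
for n,s,b in(("top",T,(390,205,60,85)),("side",S,(270,305,110,60))):
    px=mask(s,(2,120,60),(14,255,220),b); print("dowel",n,len(px),line(s,px,.042), "z.047", line(s,px,.047)[0])
for n,s,b in(("top",T,(190,225,60,85)),("side",S,(230,195,90,35))):
    px=mask(s,(80,90,60),(100,255,255),b); P=back(s,px,.006); 
    print("pad",n,len(px),line(s,px,.006),cv2.minAreaRect((P[:,:2]*1e3).astype(np.float32)),P.mean(0))
# tray corners, top
tr=back(T,f([(98,10),(212,40)],(190,228)),.010); print("tray",tr)
pc=f([(97,147),(170,165),(235,177)],(265,220)); P=back(T,pc,.05)
print("pieces case-frame",(P[:,:2]-p[:2])@rot(p[2]))
bt=f([(650-580,67),(690-580,60),(652-580,232),(715-580,225)],(390,210)); print("rest",back(T,bt,.008)[:,:2].round(4))
for n,uv in(("glue",(385,187)),("cone",(475,215)),("jar",(224,170))): print(n,back(T,[uv],.09)[0])
E
```

```text
case t [ 4.95700e-01  5.80000e-03 -1.31751e+01] 1.06
case s [  0.4976   0.0146 -12.3764] 1.2
case ts [ 4.96400e-01  8.20000e-03 -1.27892e+01] 2.51
hole [[ 0.55979225 -0.006214    0.055     ]]
dowel top 172 (array([ 0.51135478, -0.30121862]), np.float64(7.0091402121685284), np.float64(0.17758623076483632)) z.047 [ 0.51098804 -0.30026101]
dowel side 408 (array([ 0.51173363, -0.29848601]), np.float64(7.274180421410658), np.float64(0.18103300215041873)) z.047 [ 0.51047835 -0.30348782]
pad top 193 (array([0.410999  , 0.29097892]), np.float64(-16.873458873807106), np.float64(0.04678399493987437)) ((411.0536193847656, 291.16302490234375), (35.113277435302734, 46.77000045776367), 73.15765380859375) [0.41103426 0.29096823 0.006     ]
pad side 91 (array([0.41076197, 0.2946294 ]), np.float64(-3.7719779019521362), np.float64(0.04945268892734887)) ((410.7015075683594, 294.8211364746094), (30.39083480834961, 46.90612030029297), 78.02204132080078) [0.41080245 0.29462674 0.006     ]
tray [[0.5760928  0.2833606  0.01      ]
 [0.5522041  0.19920602 0.01      ]]
pieces case-frame [[-0.01601963  0.05032373]
 [-0.01804256 -0.00323469]
 [-0.01704009 -0.05025845]]
rest [[ 0.5763 -0.2864]
 [ 0.581  -0.3162]
 [ 0.4546 -0.2838]
 [ 0.4588 -0.3302]]
glue [ 0.67882432 -0.21379239  0.09      ]
cone [ 0.59501475 -0.46287074  0.09      ]
jar [0.73635823 0.23735388 0.09      ]
```

```bash
cat >> h.py <<'E'
def w(p,L): return np.c_[L[:,:2]@rot(p[2]).T+p[:2],L[:,2]]
def edgefit(views,p,rng=3.):
    """views: list of (snap, [edges (2x3 object points)], channel weights)"""
    p=np.array(p,float)
    for it in range(6):
        obs=[]
        for s,E,cw in views:
            g=cv2.GaussianBlur((s["frame"]@np.array(cw,np.float32)).astype(np.float32),(0,0),.6)
            for e in E:
                X=e[0]+(e[1]-e[0])*np.linspace(.08,.92,30)[:,None]; u=proj(s,w(p,X)); d=u[-1]-u[0]; n=np.array([-d[1],d[0]])/np.hypot(*d)
                k=np.arange(-rng,rng+.01,.2); q=(u[:,None]+k[None,:,None]*n).astype(np.float32)
                gr=np.abs(np.gradient(cv2.remap(g,q[...,0],q[...,1],cv2.INTER_CUBIC),axis=1))
                j=gr.mean(0).argmax()
                W=gr*np.exp(-((k-k[j])/1.)**2); obs.append((s,X,n,u,(W*k).sum(1)/W.sum(1)))
        res=lambda p:np.concatenate([(proj(s,w(p,X))-u)@n-m for s,X,n,u,m in obs])
        o=least_squares(res,p,loss="soft_l1",f_scale=.4,x_scale=[.01,.01,1]); p=o.x; rng=max(1.4,rng-.5)
    return p,np.sqrt((res(p)**2).mean())
def rect(a,b,z,z2=None):
    C=np.array([(a,b,z2 or z),(a,-b,z2 or z),(-a,-b,z),(-a,b,z)]); return [C[[i,(i+1)%4]] for i in range(4)]
E
python3 - <<'E'
from h import *
T=pickle.load(open("top.pkl","rb"));S=pickle.load(open("side.pkl","rb"))
g=(.3,.5,.2)
R=rect(.065,.095,.086,.0873)
vt=(T,R,g); vs=(S,R,g)
for n,v in(("t",[vt]),("s",[vs]),("ts",[vt,vs])): 
    for p0 in([.4957,.0058,-13],): p,e=edgefit(v,p0); print("case",n,p.round(4),e.round(2))
P=rect(.022,.017,.006)
for n,v in(("t",[(T,P,(1,0,0))]),("s",[(S,P,(1,0,0))]),("ts",[(T,P,(1,0,0)),(S,P,(1,0,0))])): print("pad",n,*edgefit(v,[.411,.292,-16.3],2))
Q=rect(.1,.0425,.010)
d=rot(-16.3)@[.062,0]
p,e=edgefit([(T,Q,g)],[.411+2*d[0]/2*1,.292+d[1],-16.3]); print("tray",p.round(4),e, "pad from tray",p[:2]-rot(p[2])@[.062,0])
E
```

```text
case t [ 4.98600e-01  7.00000e-03 -1.32189e+01] 0.66
case s [  0.4982   0.0193 -13.1339] 0.55
case ts [ 4.95600e-01  7.80000e-03 -1.32473e+01] 0.2
pad t [  0.41143369   0.29119625 -17.04740362] 0.04268689541573851
pad s [  0.41055703   0.29304423 -13.15305533] 0.2507270718602402
pad ts [  0.41103023   0.29143488 -15.96736694] 0.2081997076600437
tray [  0.4704   0.2704 -16.6782] 0.38794122545736176 pad from tray [0.41104944 0.2882324 ]
```

```bash
cat >> h.py <<'E'
CASE=np.array([.4956,.0078,-13.25]); PAD=np.array([.411,.2914,-16.8]); DOW=np.array([.5115,-.300,7.1])
def cw(x,y,p=CASE): return p[:2]+rot(p[2])@[x,y]
E
python3 - <<'E'
from station import r
from h import *
for k in (0,180):
    print(k)
    for n,p,z,y in(("dow",DOW[:2],.205,DOW[2]),("pre",cw(.195,0),.218,CASE[2]),("in",cw(.13,0),.218,CASE[2]),("amb",cw(.0095,.026),.224,CASE[2]),("pad",PAD[:2],.195,PAD[2])):
        q=r.inverse_kinematics([*p,z],[180,0,(y+k+180)%360-180]); print(n,None if q is None else np.round(q,0))
E
```

```text
0
dow [-34.   7.  89.  -0.  84.  49.]
pre [-6. 21. 72. -0. 88. 97.]
in [-5. 11. 83. -0. 86. 98.]
amb [ -0.  -6. 100.  -0.  86. 103.]
pad [ 31.  -6. 103.  -0.  83. 138.]
180
dow [ -34.    7.   89.    0.   84. -131.]
pre [ -6.  21.  72.   0.  88. -83.]
in [ -5.  11.  83.   0.  86. -82.]
amb [ -0.  -6. 100.   0.  86. -77.]
pad [ 31.  -6. 103.   0.  83. -42.]
```

Run:
```python
from station import r
from h import *
o=[180,0,DOW[2]]
r.reach([*DOW[:2],.30],o); r.servo_line([*DOW[:2],.205],speed=.12)
r.grab(35); s=r.sense(); print(s['clock'],s['opening'],s['gripper_force'],s['contact_force'])
r.servo_line([*DOW[:2],.30],speed=.15)
o=[180,0,CASE[2]]; r.reach([*cw(.195,0),.30],o); r.servo_line([*cw(.195,0),.218],speed=.12)
s=r.sense(); print(s['clock'],s['opening'],s['contact_force'],s['tcp_pos'],s['orientation'])
out=[]
for n,b in(("top",(260,170,110,110)),("side",(250,190,150,110))):
    f=r.snapshot(n); pickle.dump(f,open(n+"1.pkl","wb")); x,y,W,H=b
    out.append(cv2.resize(f["frame"][y:y+H,x:x+W,::-1],(400,int(400*H/W)),interpolation=cv2.INTER_CUBIC)[:293])
cv2.imwrite("pics/m2.png",np.hstack(out))
```

```text
5.575 0.008855811427870154 34.999982714653015 [-0.08439248 -0.78926671 -0.91962588]
8.3917 0.0091083028377942 [ 0.37432411 -0.66540604  0.15718828] [ 0.68564549 -0.03705518  0.21907998] [-1.79988397e+02 -8.85402127e-02 -1.32604652e+01]
```

View pics/m2.png

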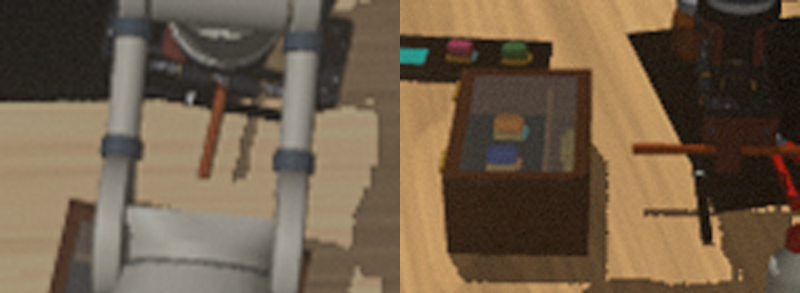

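The dowel is held in the jaws with its tip at m2 top crop (205,177) and side crop (635,148), level and pointing at the case. I'll measure its line against the hole axis.

Run:
```python
from h import *
T=pickle.load(open("top1.pkl","rb"));S=pickle.load(open("side1.pkl","rb"))
for n,s,b in(("top",T,(305,190,25,35)),("side",S,(330,238,40,16))):
    px=mask(s,(2,110,50),(14,255,255),b); P=back(s,px,.056)[:,:2]
    c,y,l=line(s,px,.056); loc=(P-CASE[:2])@rot(CASE[2])
    print(n,len(px),c,y,l,"case-frame mean",loc.mean(0),"xmin",loc[:,0].min())
    # expected pixels of the dowel axis, and measured fit
    e=proj(s,[[*cw(.105,0),.056],[*cw(.17,0),.056]]); v=e[1]-e[0]; n_=np.array([-v[1],v[0]])/np.hypot(*v)
    print(" expected tip px",e[0],"perp offset px",((px-e[0])@n_).mean(), "tip px", px[px[:,1].argmax()] if b[0]==305 else px[px[:,0].argmin()])
```

```text
top 80 [ 0.63550323 -0.02504716] -12.210719128205918 0.07369232154349767 case-frame mean [1.45617643e-01 1.27787474e-04] xmin 0.10683836138007217
 expected tip px [315.2144014  218.69921116] perp offset px -0.044494470719514526 tip px [315. 218.]
side 143 [ 0.64205932 -0.0216877 ] -7.211439206233978 0.08825674590786615 case-frame mean [0.1484972  0.00477888] xmin 0.10597584865941125
 expected tip px [336.59168961 245.91281057] perp offset px -1.042583206258024 tip px [337. 244.]
```

Run:
```python
from station import r
from h import *
def go(x,sp,z=.217):
    r.servo_line([*cw(x,0),z],speed=sp); s=r.sense(); f=s['contact_force'].copy(); f[:2]=rot(CASE[2]).T@f[:2]
    loc=rot(CASE[2]).T@(s['tcp_pos'][:2]-CASE[:2]); print(round(s['clock'],2),x,loc.round(4),s['tcp_pos'][2].round(4),f.round(1)); return f
go(.195,.05)
f0=go(.158,.06)
for x in(.152,.147,.142):
    f=go(x,.04)
    if np.abs(f-f0).max()>6: print("contact, stop"); break
else:
    for x in(.137,.1315):
        f=go(x,.03)
```

```text
8.74 0.195 [1.951e-01 1.000e-04] 0.2175 [ 0.2 -0.5 -0.1]
9.51 0.158 [ 0.1581 -0.    ] 0.2172 [ 0.3 -0.  -0.4]
9.81 0.152 [0.1519 0.    ] 0.217 [-0.  -0.3  0.4]
10.08 0.147 [0.1468 0.    ] 0.217 [ 0.5  0.3 -0.6]
10.36 0.142 [0.1418 0.    ] 0.217 [ 0.5 -0.4 -0.1]
10.68 0.137 [ 1.371e-01 -1.000e-04] 0.2173 [ 2.4 -1.1 -0.8]
11.01 0.1315 [ 0.1316 -0.    ] 0.2173 [ 5.2  0.5 -0.5]
```

Run:
```python
from station import r
from h import *
r.wait(.5)
r.servo_line([*cw(.20,0),.217],speed=.12); r.servo_line([*cw(.20,0),.30],speed=.15)
f=r.snapshot("side"); 
r.reach([*DOW[:2],.28],[180,0,DOW[2]]); r.servo_line([*DOW[:2],.2055],speed=.08)
s=r.sense(); print(s['clock'],s['tcp_pos'],s['contact_force'],s['opening'])
r.let_go(); r.servo_line([*DOW[:2],.30],speed=.2); print(r.sense()['clock'])
r.reach([*cw(.10,-.12),.40],[180,0,CASE[2]])   # out of the way-ish
T=r.snapshot("top");S=r.snapshot("side"); pickle.dump(T,open("top2.pkl","wb"));pickle.dump(S,open("side2.pkl","wb"))
a=[cv2.resize(i["frame"][y:y+150,x:x+200,::-1],(400,300),interpolation=cv2.INTER_CUBIC) for i,x,y in((f,230,170),(S,230,170),(T,240,180),(S,220,240))]
cv2.imwrite("pics/m3.png",np.vstack([np.hstack(a[:2]),np.hstack(a[2:])])); print(r.sense()['clock'])
```

```text
15.275 [ 0.5116962  -0.300049    0.20608305] [ 0.81471639  0.22956855 -0.12410872] 0.009177665879164746
17.1667
18.0917
```

View pics/m3.png

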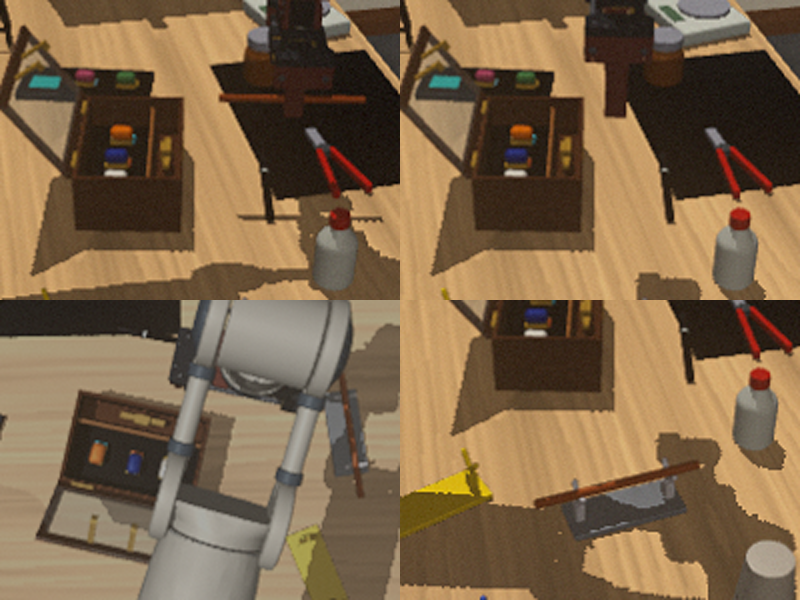

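The lid is fully open, leaning back at side (250,205), and the dowel lies in the forks again. Amber shows at m3 bottom-left (98,453) and lapis at (134,462). Next I locate them in the case frame.

Run:
```python
from h import *
T=pickle.load(open("top2.pkl","rb"))
def loc(px,z): return (back(T,px,z)[:,:2]-CASE[:2])@rot(CASE[2])
for n,lo,hi,b in(("amber",(5,140,80),(25,255,255),(280,245,20,25)),("lapis",(108,120,40),(130,255,255),(298,250,18,24))):
    px=mask(T,lo,hi,b); L=loc(px,.055); print(n,len(px),L.mean(0).round(4),L.min(0).round(4),L.max(0).round(4),line(T,px,.055)[1])
# profiles along case x at several y, at floor height / heights, to find walls+partition
g=T["frame"].astype(np.float32)
for y in(.03,.07):
  xs=np.arange(-.066,.068,.003); P=np.array([[*cw(x,y),.06] for x in xs]); u=proj(T,P).astype(np.float32)
  v=cv2.remap(g,u[:,0].reshape(1,-1),u[:,1].reshape(1,-1),cv2.INTER_LINEAR)[0].mean(1)
  print(y,[(int(round(1e3*x)),int(k)) for x,k in zip(xs,v)])
x0,y0=266,220
im=T["frame"].copy()[y0:y0+80,x0:x0+90,::-1]; im=cv2.resize(im,None,fx=7,fy=7,interpolation=cv2.INTER_CUBIC)
for a,b,z,c in((-.059,.022,.035,(0,255,0)),(.022,.026,.068,(0,255,255)),(-.065,.065,.080,(255,255,0))):
    h=.089 if z<.08 else .095
    q=proj(T,[[*cw(x,y),z] for x,y in((a,-h),(b,-h),(b,h),(a,h))]); cv2.polylines(im,[(((q-[x0,y0])+.5)*7).astype(int)],True,c,1)
for yy in(.052,0):
    q=proj(T,[[*cw(-.018+x,yy+y),.041] for x,y in((-.015,-.01),(.015,-.01),(.015,.01),(-.015,.01))]); cv2.polylines(im,[(((q-[x0,y0])+.5)*7).astype(int)],True,(255,0,255),1)
cv2.imwrite("pics/m4.png",im)
```

```text
amber 71 [-0.0167  0.0525] [-0.0305  0.0419] [-0.0031  0.0629] -22.075009269295247
lapis 34 [-0.02   -0.0014] [-0.0302 -0.008 ] [-0.0096  0.0049] -5.781454835113425
0.03 [(-66, 52), (-63, 58), (-60, 51), (-57, 36), (-54, 36), (-51, 39), (-48, 41), (-45, 43), (-42, 45), (-39, 45), (-36, 43), (-33, 44), (-30, 44), (-27, 42), (-24, 44), (-21, 44), (-18, 44), (-15, 46), (-12, 44), (-9, 44), (-6, 44), (-3, 42), (0, 44), (3, 44), (6, 43), (9, 42), (12, 43), (15, 43), (18, 42), (21, 56), (24, 89), (27, 82), (30, 46), (33, 59), (36, 59), (39, 67), (42, 93), (45, 104), (48, 92), (51, 69), (54, 57), (57, 49), (60, 42), (63, 53), (66, 66)]
0.07 [(-66, 95), (-63, 89), (-60, 48), (-57, 35), (-54, 34), (-51, 35), (-48, 37), (-45, 37), (-42, 35), (-39, 36), (-36, 35), (-33, 35), (-30, 36), (-27, 38), (-24, 37), (-21, 35), (-18, 37), (-15, 39), (-12, 37), (-9, 38), (-6, 36), (-3, 36), (0, 40), (3, 35), (6, 35), (9, 39), (12, 37), (15, 37), (18, 36), (21, 54), (24, 88), (27, 81), (30, 42), (33, 46), (36, 41), (39, 44), (42, 46), (45, 46), (48, 44), (51, 45), (54, 47), (57, 44), (60, 43), (63, 53), (66, 75)]
```

View pics/m4.png

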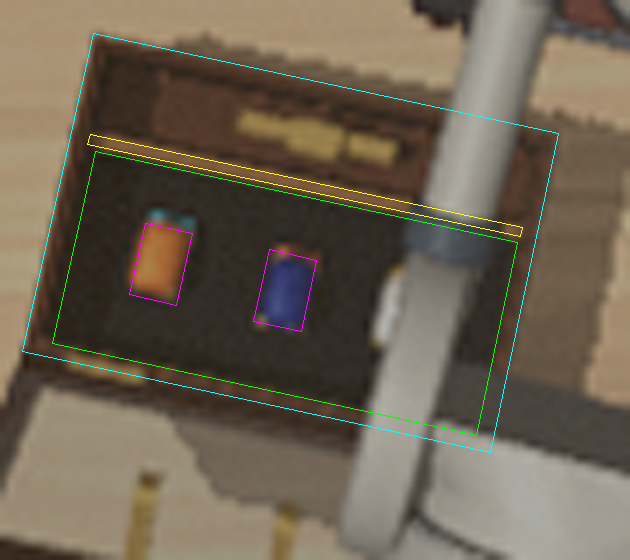

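The case model overlays the picture well, with amber at about case (-16,+52) mm and lapis at (-18,0). The fully open fingers span 115 mm, so they cannot straddle the amber between lapis and the wall. My plan:
- Nudge the amber to the partition with closed fingers.
- Grip it in the free strip beside lapis.

```bash
cat >> h.py <<'E'
def mk(r):
    def go(x,y,z,sp=.1,v=True):
        r.servo_line([*cw(x,y),z],speed=sp); s=r.sense(); f=s['contact_force'].copy(); f[:2]=rot(CASE[2]).T@f[:2]
        if v: print(round(s['clock'],2),(x,y,z),(rot(CASE[2]).T@(s['tcp_pos'][:2]-CASE[:2])).round(4),s['tcp_pos'][2].round(4),f.round(1),round(s['opening'],4))
        return f
    return go
E
python3 - <<'E'
from station import r
from h import *
go=mk(r)
r.grab(20); r.reach([*cw(-.0465,.052),.31],[180,0,CASE[2]])
f0=go(-.0465,.052,.27); f=go(-.0465,.052,.223,.08)
if np.abs(f-f0).max()<3:
    go(-.030,.052,.223,.05)
    for x in np.arange(-.026,-.0125,.002):
        f=go(x,.052,.223,.04)
        if f[0]-f0[0]<-3: break
    go(x-.004,.052,.223,.06,False); go(x-.008,.052,.28,.15)
    S=r.snapshot("side"); im=cv2.resize(S["frame"][195:305,240:360,::-1],None,fx=5,fy=5,interpolation=cv2.INTER_CUBIC); cv2.imwrite("pics/m5.png",im)
E
```

```text
20.94 (-0.0465, 0.052, 0.27) [-0.0462  0.0517] 0.27 [ 0.2 -0.3  0.9] 0.0007
21.68 (-0.0465, 0.052, 0.223) [-0.0464  0.052 ] 0.2231 [-0.5  0.5  0. ] 0.0009
22.16 (-0.03, 0.052, 0.223) [-0.0297  0.052 ] 0.223 [ 0.2 -1.   0.2] 0.0001
22.41 (np.float64(-0.026), 0.052, 0.223) [-0.0259  0.052 ] 0.223 [-0.1  1.1  0.6] 0.0007
22.66 (np.float64(-0.024), 0.052, 0.223) [-0.024  0.052] 0.223 [-0.3  0.   0.4] 0.0004
22.91 (np.float64(-0.022000000000000002), 0.052, 0.223) [-0.0219  0.052 ] 0.223 [-0.6  0.2  0.1] 0.0005
23.16 (np.float64(-0.020000000000000004), 0.052, 0.223) [-0.02   0.052] 0.2229 [-1.3 -0.5  0.3] 0.0004
23.41 (np.float64(-0.018000000000000006), 0.052, 0.223) [-0.0191  0.0521] 0.2229 [-10.2   0.    7.7] 0.0003
24.19 (np.float64(-0.026000000000000006), 0.052, 0.28) [-0.0259  0.052 ] 0.2797 [ 0.4 -0.1 -0.3] 0.0003
```

View pics/m5.png

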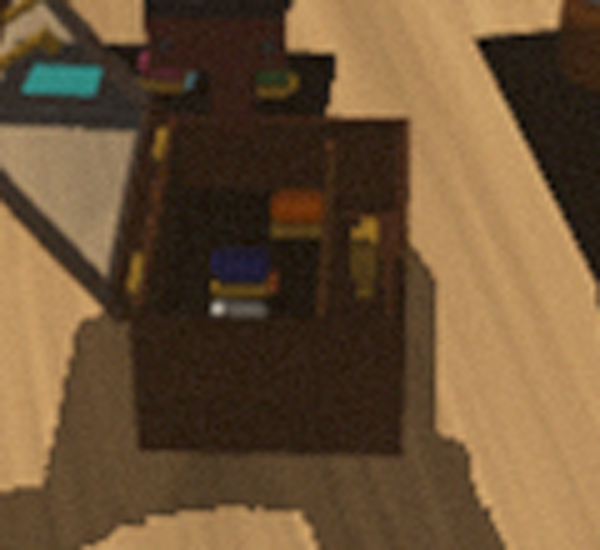

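The amber now sits against the partition, at m5 (297,210), and lapis and pearl are unmoved. I'll open the hand above lapis height, feel for the partition, then descend beside it.

Run:
```python
from station import r
from h import *
go=mk(r)
go(.008,.026,.29,.2,False); r.let_go()
f0=go(.008,.026,.258,.15); f=go(.008,.026,.2445,.06)
hit=None
if f[2]-f0[2]<4:
    for x in np.arange(.009,.0165,.001):
        f=go(x,.026,.2445,.03)
        if f[0]-f0[0]<-3:
            hit=x; break
print("hit",hit)
```

```text
26.35 (0.008, 0.026, 0.258) [0.0077 0.0259] 0.2573 [-0.6  0.3  0. ] 0.0877
26.73 (0.008, 0.026, 0.2445) [0.0079 0.026 ] 0.2442 [-0.6 -0.3  0.3] 0.0876
26.98 (np.float64(0.009), 0.026, 0.2445) [0.0091 0.026 ] 0.2449 [-0.6  0.6 -0.2] 0.0878
27.23 (np.float64(0.009999999999999998), 0.026, 0.2445) [0.0099 0.026 ] 0.2447 [-2.   0.6  1.5] 0.0876
27.48 (np.float64(0.010999999999999998), 0.026, 0.2445) [0.0104 0.0261] 0.2446 [-6.8 -0.5  4.5] 0.088
hit 0.010999999999999998
```

Run:
```python
from station import r
from h import *
go=mk(r)
f0=go(.0093,.026,.2445,.03); f=go(.0093,.026,.2365,.03)
if np.abs(f-f0).max()<3.5: f=go(.0093,.026,.224,.04)
if np.abs(f-f0).max()<3.5:
    r.grab(20); s=r.sense(); print(s['opening'],s['gripper_force'])
    if .017<s['opening']<.023:
        go(.0093,.026,.226,.03); go(.006,.026,.24,.05); go(.006,.026,.30,.15)
        s=r.sense(); print(s['clock'],s['opening'],s['gripper_force'])
T=r.snapshot("top");S=r.snapshot("side"); pickle.dump(T,open("top3.pkl","wb"));pickle.dump(S,open("side3.pkl","wb"))
cv2.imwrite("pics/m6.png",np.hstack([cv2.resize(i["frame"][y:y+105,x:x+105,::-1],(400,400),interpolation=cv2.INTER_CUBIC) for i,x,y in((T,255,200),(S,245,190))]))
```

```text
27.73 (0.0093, 0.026, 0.2445) [0.0094 0.026 ] 0.2445 [-0.4 -0.8 -1. ] 0.0881
28.14 (0.0093, 0.026, 0.2365) [0.0093 0.026 ] 0.236 [ 0.3  0.9 -0.6] 0.0877
28.6 (0.0093, 0.026, 0.224) [0.0092 0.026 ] 0.2236 [ 0.3 -0.2 -0.3] 0.0879
0.019627344427218814 19.99999612569809
29.9 (0.0093, 0.026, 0.226) [0.0094 0.026 ] 0.2262 [-0.6  0.2 -0.5] 0.0198
30.34 (0.006, 0.026, 0.24) [0.0061 0.026 ] 0.2407 [-0.6  0.1  0.4] 0.0199
30.89 (0.006, 0.026, 0.3) [0.006 0.026] 0.2994 [ 0.8 -0.5 -0.5] 0.02
30.8917 0.01995641027462576 19.999971091747284
```

View pics/m6.png

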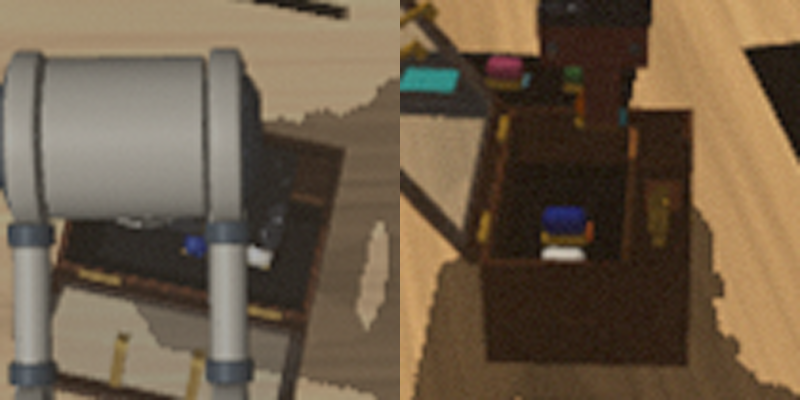

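Run:
```python
from h import *
S=pickle.load(open("side3.pkl","rb"))
u=lambda c:proj(S,[[*cw(c+dx,.026+dy),.1108+dz] for dx,dy,dz in((-.015,-.01,0),(.015,-.01,0),(-.015,.01,0),(.015,.01,0),(-.015,-.01,.018),(.015,-.01,.018))]).round(1).tolist()
for c in(.0024,.006): print(c,u(c))
im=S["frame"][212:228,388-245+245-100:] if 0 else S["frame"]
for y in range(211,225): print(y,[tuple(int(v) for v in im[y,x]) for x in list(range(288,294))+list(range(300,308))])
```

```text
0.0024 [[290.2, 223.7], [302.2, 223.8], [290.7, 219.5], [302.5, 219.7], [290.0, 217.5], [302.0, 217.7]]
0.006 [[291.6, 223.7], [303.6, 223.8], [292.2, 219.6], [303.9, 219.7], [291.5, 217.5], [303.5, 217.7]]
211 [(52, 47, 25), (53, 47, 25), (47, 47, 21), (45, 48, 26), (40, 39, 18), (48, 32, 20), (54, 34, 24), (54, 29, 20), (47, 27, 20), (36, 25, 12), (35, 26, 18), (26, 22, 15), (126, 95, 63), (186, 143, 94)]
212 [(74, 50, 22), (87, 67, 27), (82, 63, 28), (76, 57, 24), (68, 55, 29), (50, 34, 14), (57, 37, 27), (51, 27, 21), (50, 32, 20), (38, 28, 21), (37, 32, 25), (24, 16, 11), (161, 124, 78), (203, 159, 107)]
213 [(80, 59, 26), (88, 65, 23), (87, 64, 26), (99, 72, 28), (91, 59, 24), (64, 39, 17), (59, 41, 28), (49, 27, 22), (50, 31, 22), (40, 33, 24), (40, 31, 28), (37, 28, 21), (158, 121, 74), (200, 152, 102)]
214 [(48, 35, 22), (53, 40, 25), (55, 44, 23), (66, 43, 8), (88, 52, 21), (64, 31, 17), (56, 34, 25), (56, 32, 23), (48, 33, 23), (30, 19, 13), (31, 26, 22), (45, 32, 23), (160, 127, 79), (195, 151, 99)]
215 [(27, 15, 9), (30, 21, 14), (26, 18, 14), (63, 34, 13), (81, 41, 17),
[... 1253 characters left out ...]
52, 30, 21), (44, 43, 41), (38, 64, 64), (33, 41, 39), (44, 27, 14), (36, 18, 5), (44, 27, 17)]
222 [(42, 29, 15), (48, 31, 25), (55, 38, 20), (98, 71, 27), (101, 75, 29), (70, 49, 27), (53, 32, 19), (59, 33, 22), (47, 45, 40), (37, 53, 52), (45, 43, 37), (45, 30, 21), (48, 32, 19), (47, 34, 22)]
223 [(47, 30, 22), (47, 32, 26), (44, 29, 12), (62, 46, 22), (73, 55, 25), (62, 44, 22), (58, 39, 21), (60, 37, 20), (45, 38, 23), (43, 32, 26), (47, 34, 23), (78, 48, 28), (69, 43, 25), (53, 37, 24)]
224 [(45, 30, 19), (45, 33, 19), (40, 28, 17), (44, 31, 19), (47, 35, 23), (52, 37, 23), (54, 35, 18), (54, 38, 21), (49, 33, 16), (47, 34, 17), (42, 28, 18), (96, 56, 34), (109, 66, 32), (67, 44, 25)]
```

Run:
```python
from station import r
from h import *
go=mk(r); go(.006,.026,.41,.2,False)
h=cw(.0033,0,PAD); o=[180,0,PAD[2]]
r.reach([*h,.38],o); r.servo_line([*h,.23],speed=.15)
s=r.sense(); f0=s['contact_force'].copy()
r.servo_line([*h,.1975],speed=.06)
for z in(.1962,.1953,.1946,.194):
    r.servo_line([*h,z],speed=.03); s=r.sense(); print(round(s['clock'],2),z,s['tcp_pos'].round(4),(s['contact_force']-f0).round(1),s['orientation'].round(1))
    if s['contact_force'][2]-f0[2]>2.5: break
r.let_go(); r.servo_line([*h,.30],speed=.12); r.reach([.40,-.12,.42],[180,0,0])
T=r.snapshot("top");S=r.snapshot("side"); pickle.dump(T,open("top4.pkl","wb"));pickle.dump(S,open("side4.pkl","wb"))
c=lambda i,x,y,W,H,k:cv2.resize(i["frame"][y:y+H,x:x+W,::-1],None,fx=k,fy=k,interpolation=cv2.INTER_CUBIC)
a=c(T,190,225,55,80,7); b=c(T,262,220,75,80,3); d=c(S,230,190,100,80,3)
b=np.vstack([np.pad(b,((0,0),(0,75),(0,0))),d]); a=np.pad(a,((0,max(0,len(b)-len(a))),(0,0),(0,0))); b=np.pad(b,((0,max(0,len(a)-len(b))),(0,0),(0,0)))
cv2.imwrite("pics/m7.png",np.hstack([a,b]))
px=mask(T,(5,120,70),(25,255,255),(195,270,35,32)); P=(back(T,px,.026)[:,:2]-PAD[:2])@rot(PAD[2]); print(len(px),P.mean(0),P.min(0),P.max(0),line(T,px,.026)[1])
print(r.sense()['clock'])
```

```text
34.86 0.1962 [0.4142 0.2905 0.1965] [ 0.7  0.5 -0.1] [-180.    -0.   -16.8]
35.11 0.1953 [0.4141 0.2904 0.1953] [-0.2 -0.4  0.3] [-180.     0.   -16.8]
35.36 0.1946 [0.4143 0.2905 0.195 ] [-0.2  0.6  2.8] [-180.    -0.   -16.8]
64 [ 0.00155313 -0.0020063 ] [-0.01174521 -0.01219685] [0.015045   0.00816397] -29.97616067938375
39.1917
```

View pics/m7.png

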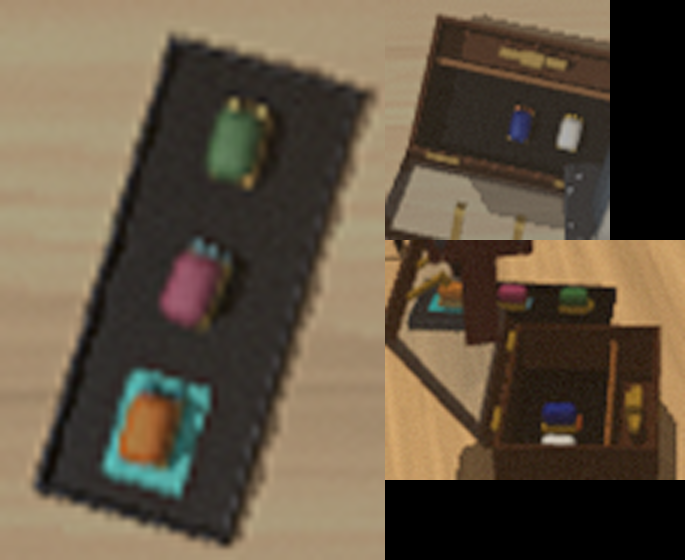

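The amber stands upright on the patch at m7 (150,430), while lapis, pearl, rose and jade are undisturbed. I'll measure its offset by fitting its silhouette against the turquoise.

Run:
```python
from h import *
T=pickle.load(open("top4.pkl","rb"));T0=pickle.load(open("top.pkl","rb")); x0,y0,W,H=192,268,40,36;k=8
turq=lambda s:np.clip((s["frame"][y0:y0+H,x0:x0+W,1].astype(float)-s["frame"][y0:y0+H,x0:x0+W,0]-10)/90,0,1)
a0=turq(T0);a1=turq(T); print(a0.max(),a1.max(), a0.sum(),a1.sum())
cov=np.where(a0>.5,(a0-a1/np.percentile(a1,99)*np.percentile(a0,99)),0)  # covered part of the patch
def sil(p,in_=.0):
    B=w([*(PAD[:2]+rot(PAD[2])@np.array(p[:2])),PAD[2]+p[2]],np.array([(sx*(.015-i),sy*(.010-i),z) for sx in(-1,1) for sy in(-1,1) for z,i in((.006,0),(.012,0),(.022,0),(.028,.003))]))
    q=((proj(T,B)-[x0,y0]+.5)*k*16-8).astype(np.int32); m=np.zeros((H*k,W*k),np.uint8)
    cv2.fillConvexPoly(m,cv2.convexHull(q),255,cv2.LINE_AA,4); return cv2.resize(m,(W,H),interpolation=cv2.INTER_AREA)/255.
roi=a0>.5*a0.max()
cost=lambda p:(((sil(p)-np.clip(cov/np.percentile(cov,98),0,1))[roi])**2).sum()
best=min(((cost((x,y,t)),x,y,t) for x in np.arange(-.005,.0051,.0005) for y in np.arange(-.005,.0051,.0005) for t in range(-15,16,3)))
print(best,cost((0,0,0)))
```

```text
0.8888888888888888 0.9 143.93333333333334 66.44444444444444
(np.float64(6.6407529793557565), np.float64(0.001999999999999994), np.float64(-0.0005000000000000039), 0) 10.388404105155864
```

The amber sits within about 2 mm of the patch centre with no measurable yaw error, so I'm handing in.

```bash
python3 -c "
from station import r
print(r.hand_in(), r.sense()['clock'])"
```

```text
the job is handed in; nothing more can be done
the job is handed in; nothing more can be done
```

I handed the job in at about 39 s on the clock: the lid is fully open, the dowel is back on its rest, and the amber drop is upright on the turquoise patch, about 2 mm off centre and squared up, with the other pieces where they lay in the last pictures.

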